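# Hold the hidden bolt head in the drawer

### The arm

A 7-joint arm with a two-finger parallel gripper is mounted at the origin on the work surface. World frame = base frame: x ahead of the robot, y to its left, z up, the work surface at z = 0. Lengths are in m, angles in rad, forces in N, time in s.
With the tool pointing down it reaches from about 0.425 to 0.825 m from the base axis. Payload 3.6 kg.
Tool frame: the origin (TCP) lies midway between the tips of the shut fingers; the grasp point (between the pads) lies 19 mm behind it; z points along the fingers, y is the line along which they close (so a half turn about z gives the same grasp; the last joint's range is limited). The gripper opens to 85 mm and grips with 20 to 120 N. Pads are 22 mm wide; open, the fingers measure 114 mm over their backs; the gripper's body (76 mm by 85 mm) begins 54 mm behind the grasp point. The pads swing forward as they close: fully open they stand 13 mm farther back than shut.
Start: joints at [1.28, 0.615, -0.013, 1.423, 0.008, 1.103, -0.04], TCP at [0.17, -0.627, 0.231] pointing down, gripper open.
Joint ranges: [-3.12, 3.12], [-0.3, 2.06], [-1.34, 1.32], [0.26, 2.42], [-1.36, 4.5], [0.01, 1.98], [-2.84, 2.84]. Speed limits (rad/s): [2.79, 2.79, 3.14, 3.14, 3.14, 3.14, 3.14].

### API

Orientations are given as a rotation vector (axis times angle).
In Python, from workcell import read_state, snapshot, calibration, finish_job gives the robot as it stands.
- The arm moves only by the shell command python3 -m jog 'ROWS'. ROWS is a JSON object of lists of equal length, an entry for each row: "hand": the opening, from 0 (shut) to 1 (fully open); "dp": the shift along the tool's x, y, z in mm, a list of three; "twist": the turn about the tool's z in rad. A call has 1 to 12 rows; each row is the pose to reach, as a shift and turn from the pose commanded when the call began, along the tool's axes at that moment; what a row does not reach only later rows make up. A row lasts 1/10 s, in which the tool goes at most 50 mm and 8.59 degrees, less where a joint would pass 70% of its speed; a pose out of reach is approached as far as the arm can. A call with a gripper value outside its range is refused whole. The fingers move at their own pace and stop on an object; the grip force is fixed at half the most. Time passes only in rows, so rows that repeat a pose let the fingers close. It gives the time, the measured TCP pose, the force, the opening and the grip force at its end, in the units of the state.
- read_state(): the state, without advancing time (a new reading comes with each control period).
- snapshot(name): name is "scene" or "top"; returns the picture (480x640x3 uint8, blue, green, red); there is no depth.
- calibration(name): a dict with "fov_y" (degrees; the focal length in pixels is half the picture's height over the tangent of half this angle, whatever the lens; pixels are square), "cx", "cy" (the principal point, pixels), "distortion" ([k1, k2, p1, p2, k3] as OpenCV has them; the pictures are not rectified), "world_to_cam" (4x4, takes a point from world to camera coordinates). Camera axes: x right, y up, looking along -z (the intrinsics and any distortion apply to the point x, -y, -z); pixel columns grow to the right and rows downward; lengths in m; the calibration is good to about 2 mm. A picture is of the moment at which its call begins. calibration takes no time and is no camera call.
- finish_job(): hands the job in; it is judged then, once.
The state is a dict: "time": time; "joint_positions": joint angles; "joint_velocities": joint speeds; "joint_efforts": joint torques, N m; "tcp_pos": TCP position; "ee_rot": TCP orientation; "ft_force": force on the tool from outside, world axes, zero at the start; "wrist_torque": the same for the moment, N m; "opening": finger opening in m; "grasp_force": force on a finger pad.
Only numpy, scipy, OpenCV 4.12 (cv2) and the standard library are available. Lean on these libraries where they do the work, as an engineer would, in place of code of your own. Each camera call takes 0.05 s, during which the arm holds its last target. There are 200 camera calls.

### The job

A nutrunner in the tool cabinet's top drawer is running on a nut and drags the bolt slowly round with it: pull the top drawer all the way out, reach down into the narrow gap behind the bracket, grip the bolt's hexagonal head and hold it so that it stops turning. Do not knock over the two glass vases on the bench. The job ends holding: finish with the drawer still out and the head still firmly gripped between the fingers and standing still, and do not let go.

Things in the scene. Friction and masses are not known exactly. Their poses are not given: they have to be found in the camera images.
- cab_drawer0 (a joint): slide of the cabinet's top drawer, m: 0 shut, 0.18 fully out; it starts shut or up to 20 mm ajar. Friction 1 N, drag 4 N per m/s; it stays where it is left. The cabinet, of grey steel, 260 deep x 320 wide x 200 mm high, with two drawers one above the other, stands fast on the bench.
- cab_drawer0_handle (a point): middle of the top drawer's handle: a level round steel bar 120 mm long, 11 mm thick, its centre line 35 mm out from the drawer's front, 162 mm above the bench, 38 mm below the cabinet's top, on a thin post near either end. Axes: x into the cabinet (the drawer opens along -x), y along the bar, z up. The drawer front rises 26 mm above the bar.
- bolt_head (a point): centre of the bolt's hexagonal steel head: 27 mm across flats, 31 across corners, 18 thick. The bolt lies level in the top drawer. x axis: along the bolt, parallel to the handle's x, away from the bracket; y axis square to one pair of flats, turns with the head. It lies 148 mm behind the handle's bar, 15 mm to +y of its middle, 16 mm below it, 36 mm above the drawer's floor.
- hex_head: the bolt's hexagonal head itself; origin and axes as point bolt_head. Between it and the bracket is a round collar 36 mm wide, 10 mm thick.
- bracket_top (a point): steel bracket fixed in the top drawer between front and bolt head, with the nutrunner before it; point: middle of its plate's top edge, axes as the handle's. The plate, 8 mm thick, 70 mm wide, rises 32 mm above the bolt's axis; rear face 19 mm before the head's centre. A wooden wall 14 mm above the axis is 33 mm behind that centre: the gap is 52 mm, open above and to the sides (drawer 278 mm wide).
- bolt (a joint): turn of the bolt about its axis, rad: at 0 and every 1.047 from it a pair of flats stands upright, facing the handle's y axis. The nutrunner turns it on at 0.015 rad/s (0.06 N m) in the growing direction; it is stiff to turn faster (4 N m per rad/s), but jaws closing squarely on it from both sides turn the nearest flats parallel to themselves in a few seconds.
- vase_a: open greenish glass vase, waisted, 140 mm tall, 72 mm across at its widest, on the bench to the +y side of the drawer; origin at the centre of its underside, z up
- vase_b: open colourless glass vase, barrel-shaped, 120 mm tall, 74 mm across, on the bench to the -y side of the drawer; origin at the centre of its underside, z up

How it is judged:
By the outcome, as a careful person would: the job done as asked, in the order asked, and still so for the second after the job is handed in, while the arm keeps its last pose, push and grip.
It also fails if it takes over 51 s, if anything falls off the work surface, if the arm or the gripper's body presses on something with over 40 N, if the wrist force passes 120 N, or if a joint passes its speed limit or range.

## Working session

There is one attempt and no reset: what is moved stays moved. The work goes in short steps, Python scripts to look and compute and a shell command to move; the robot and the scene stay as the last step left them, time stands still between calls to the robot, and variables do not carry over. Pictures are saved under pics/ and viewed, at most 10 in all, crops included, and the job is handed in when it is done.

```bash
mkdir -p pics; python3 - <<'E'
from workcell import *
import cv2
s=read_state();print(s)
for n in("scene","top"):
    cv2.imwrite(f"pics/{n}0.png",snapshot(n)); print(n,calibration(n))
E
```

```text
{'time': 0.0, 'joint_positions': array([ 1.28048695,  0.61590741, -0.01259732,  1.42491942,  0.00807524,
        1.10339486, -0.04040375]), 'joint_velocities': array([-0.00046046, -0.0017289 , -0.00090118,  0.00162058, -0.00085637,
       -0.0002471 , -0.00060789]), 'joint_efforts': array([ 3.69785421e-04, -4.69219995e+01,  2.59664571e-01, -1.71039230e+01,
        1.00323994e-02,  9.50916263e-03,  1.80890021e-05]), 'tcp_pos': array([ 0.16929779, -0.62676538,  0.23013906]), 'ee_rot': array([-3.11176357e+00, -4.12910657e-01,  5.73813195e-04]), 'ft_force': array([ 0.9079185 , -0.44204851, -0.63138102]), 'wrist_torque': array([ 0.01909672,  0.00409281, -0.06778776]), 'grasp_force': 0.0, 'opening': 0.08555940811320221}
scene {'fov_y': 53.3813002417728, 'cx': 310.0211052328534, 'cy': 239.17122678974923, 'distortion': array([-0.11295756,  0.        ,  0.        ,  0.        ,  0.        ]), 'world_to_cam': array([[-0.13988811,  0.99001427,  0.01740868,  0.06095243],
       [-0.76554377, -0.11928791,  0.6322287 ,  0.41175287],
       [ 0.62799208,  0.07511418,  0.77458622, -1.40983971],
       [ 0.        ,  0.        ,  0.        ,  1.        ]])}
top {'fov_y': 51.013873275598925, 'cx': 323.1196247866559, 'cy': 234.88003861500727, 'distortion': array([-0.05592305,  0.        ,  0.        ,  0.        ,  0.        ]), 'world_to_cam': array([[ 0.02074733, -0.99922503,  0.03344978, -0.00353763],
       [ 0.98771307,  0.02566878,  0.15415581, -0.67967465],
       [-0.15489496,  0.02984046,  0.98748018, -1.20688266],
       [ 0.        ,  0.        ,  0.        ,  1.        ]])}
```

View pics/scene0.png

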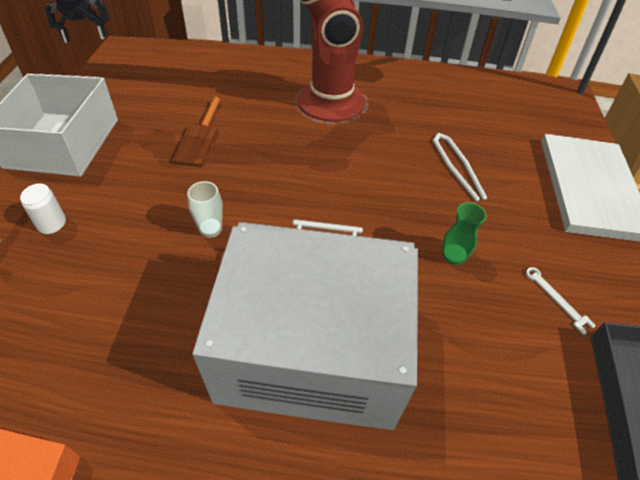

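View pics/top0.png

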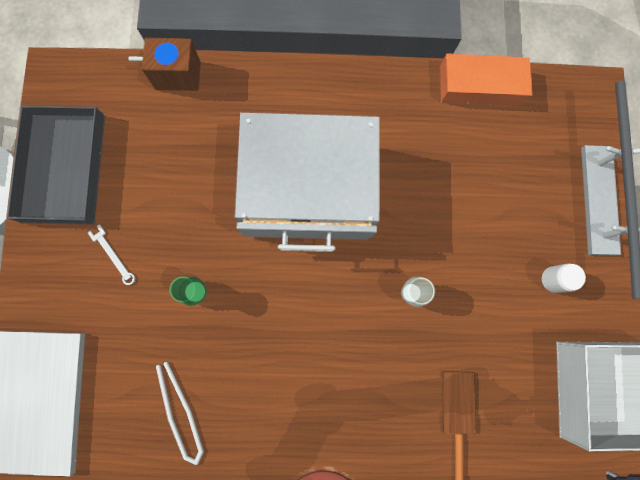

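The scene picture shows the cabinet, handle (300-362, 228) and the two vases (205,210) and (462,235). In the top picture the bar spans (280,247)-(334,248), the cabinet top's corners are (240,113), (379,117), (379,221), (236,219), the green vase is at (187,291) and the clear one at (418,292).

```bash
cat > h.py <<'E'
from workcell import *
import cv2, numpy as np
from scipy.spatial.transform import Rotation as R
def cam(n):
    c=calibration(n); f=240/np.tan(np.radians(c["fov_y"])/2)
    return np.array([[f,0,c["cx"]],[0,f,c["cy"]],[0,0,1]]),np.array(c["distortion"]),np.array(c["world_to_cam"])
def cast(n,px,z):
    K,D,W=cam(n); u=cv2.undistortPoints(np.array(px,float).reshape(-1,1,2),K,D).reshape(-1,2)
    d=np.c_[u[:,0],-u[:,1],-np.ones(len(u))]@W[:3,:3]; o=-W[:3,:3].T@W[:3,3]
    return o+d*((z-o[2])/d[:,2])[:,None]
def proj(n,P):
    K,D,W=cam(n); P=np.atleast_2d(P); c=(P@W[:3,:3].T+W[:3,3])*[1,-1,-1]
    return cv2.projectPoints(c,np.zeros(3),np.zeros(3),K,D)[0].reshape(-1,2)
def tool(delta):
    s=read_state(); return R.from_rotvec(s["ee_rot"]).inv().apply(delta)*1000
E
python3 - <<'E'
from h import *
np.set_printoptions(precision=4,suppress=True)
im=cv2.imread("pics/top0.png"); g=im.min(2)
m=(g>150).astype(np.uint8); m[:239]=0; m[254:]=0; m[:,:270]=0;m[:,345:]=0
ys,xs=np.nonzero(m); print(xs.min(),xs.max(),[(x,ys[xs==x].mean()) for x in range(xs.min(),xs.max()+1,6)])
print("bar",cast("top",[[280,247.5],[334,248.5]],.162), "scene", cast("scene",[[294,223],[362,231]],.162))
c=cast("top",[[240,113],[379,117],[379,221],[236,219]],.2);print(c,[np.linalg.norm(c[i]-c[i-1]) for i in range(4)])
m=cv2.inRange(cv2.cvtColor(im,cv2.COLOR_BGR2HSV),(40,80,40),(85,255,255));x,y,w,h=cv2.boundingRect(m);print(x,y,w,h)
print("va top",cast("top",[[x+w-17,y+h/2]],.14),"rims",cast("top",[[180,290]],.14),cast("top",[[193,292]],0),"vb",cast("top",[[420,291]],.12),cast("top",[[412,293]],0))
print("scene",cast("scene",[[471,213]],.14),cast("scene",[[456,253]],0.),cast("scene",[[203,190]],.12),cast("scene",[[210,228]],0.))
E
```

```text
278 334 [(278, np.float64(246.0)), (284, np.float64(244.0)), (290, np.float64(247.0)), (296, np.float64(247.0)), (302, np.float64(247.0)), (308, np.float64(247.0)), (314, np.float64(247.0)), (320, np.float64(247.5)), (326, np.float64(247.5)), (332, np.float64(248.0))]
bar [[ 0.6309  0.1129  0.162 ]
 [ 0.6317 -0.0098  0.162 ]] scene [[ 0.6332 -0.005   0.162 ]
 [ 0.633   0.1217  0.162 ]]
[[ 0.9343  0.2133  0.2   ]
 [ 0.9353 -0.1066  0.2   ]
 [ 0.691  -0.1071  0.2   ]
 [ 0.687   0.2101  0.2   ]] [np.float64(0.24734318386154297), np.float64(0.3198815222722414), np.float64(0.2443508413220807), np.float64(0.3171582406185592)]
170 276 37 30
va top [[0.5286 0.3158 0.14  ]] rims [[0.5303 0.3387 0.14  ]] [[0.5316 0.3401 0.    ]] vb [[ 0.5415 -0.2161  0.12  ]] [[ 0.5418 -0.2223  0.    ]]
scene [[0.5327 0.3364 0.14  ]] [[0.5249 0.3419 0.    ]] [[ 0.5355 -0.2153  0.12  ]] [[ 0.5382 -0.217   0.    ]]
```

Bar middle is (0.632, 0.054, 0.162) from both views (length 122 mm, fits 120) and the yaw is about 0. The vases are at (0.53, 0.34) and (0.54, -0.217). Moving above the handle, tool y along world x.

```bash
python3 -m jog '{"hand":[0.35,0.35,0.35,0.35,0.35,0.35,0.35,0.35,0.35,0.35,0.35,0.35],"dp":[[625,-537,-40],[625,-537,-40],[625,-537,-40],[625,-537,-40],[625,-537,-40],[625,-537,-40],[625,-537,-40],[625,-537,-40],[625,-537,-40],[625,-537,-40],[625,-537,-40],[625,-537,-40]],"twist":[-1.307,-1.307,-1.307,-1.307,-1.307,-1.307,-1.307,-1.307,-1.307,-1.307,-1.307,-1.307]}'
cat >> h.py <<'E'
def to(x,y,z,ang):
    "tool-axis shift (mm) and twist to a world TCP and tool-x heading"
    s=read_state(); M=R.from_rotvec(s["ee_rot"]).as_matrix(); a=np.arctan2(M[1,0],M[0,0])
    print("t",round(s["time"],2),"tcp",s["tcp_pos"].round(4),"head",round(a,3),"tilt",M[:,2].round(3),"open",round(s["opening"],4),"q",s["joint_positions"].round(2))
    print("dp",tool(np.array([x,y,z])-s["tcp_pos"]).round(1),"twist",round(-(ang-a),3))
E
python3 -c "
from h import *
to(.632,.054,.27,np.pi/2)"
```

```text
time: 1.3
tcp_pos: [0.507, -0.1304, 0.2603]
ee_rot: [-2.222, -2.221, 0.001]
ft_force: [0.6, -0.1, -0.8]
opening: 0.03
grasp_force: 0.0
t 1.3 tcp [ 0.507  -0.1304  0.2603] head 1.57 tilt [-0.001 -0.    -1.   ] open 0.03 q [ 0.52  0.42 -0.46  1.74  0.21  1.04 -0.01]
dp [184.4 124.9  -9.9] twist -0.0
```

```bash
python3 -m jog '{"hand":[0.31,0.31,0.31,0.31,0.31,0.31,0.31],"dp":[[184,125,0],[184,125,0],[184,125,0],[184,125,0],[184,125,0],[184,125,40],[184,125,40]],"twist":[0,0,0,0,0,0,0]}'
python3 - <<'E'
from h import *
to(.632,.054,.147,np.pi/2)
s=read_state();print(proj("top",[s["tcp_pos"],[.632,.054,.162]]),proj("scene",[s["tcp_pos"],[.632,.054,.162]]))
a=snapshot("top")[190:310,240:400];b=snapshot("scene")[140:260,250:410]
cv2.imwrite("pics/c1.png",np.hstack([cv2.resize(x,None,fx=2.5,fy=2.5) for x in(a,b)]))
E
```

```text
time: 2.0
tcp_pos: [0.6279, 0.0519, 0.2147]
ee_rot: [-2.214, -2.219, 0.016]
ft_force: [-0.8, -1.6, -0.1]
opening: 0.0267
grasp_force: 0.0
t 2.0 tcp [0.6279 0.0519 0.2147] head 1.573 tilt [-0.012 -0.002 -1.   ] open 0.0267 q [ 0.13  0.64 -0.43  1.49  0.28  1.09 -0.36]
dp [ 2.3  5.  67.7] twist 0.002
[[306.89339119 246.44954938]
 [305.97663437 247.67444567]] [[325.95543966 204.93259045]
 [325.59405579 226.25395154]]
```

View pics/c1.png

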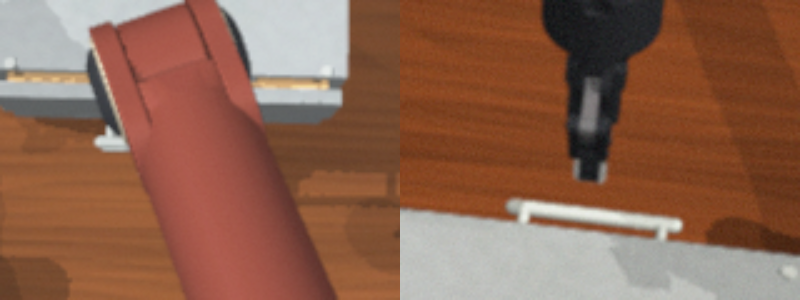

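The left crop (top view) shows the arm over the handle; the right crop (scene) shows the fingers centred above the bar, at (590,170) over (595,215). Descending.

```bash
python3 -m jog '{"hand":[0.31,0.31,0.31,0.31],"dp":[[0,0,0],[0,0,20],[0,0,35],[0,0,35]],"twist":[0,0,0,0]}'
python3 -c "
from h import *
to(.632,.054,.147,np.pi/2)"
```

```text
time: 2.5
tcp_pos: [0.6308, 0.0508, 0.1851]
ee_rot: [-2.222, -2.219, 0.003]
ft_force: [0.2, -0.6, 0.1]
opening: 0.0264
grasp_force: 0.0
t 2.5 tcp [0.6308 0.0508 0.1851] head 1.569 tilt [-0.002 -0.001 -1.   ] open 0.0264 q [ 0.13  0.66 -0.42  1.53  0.3   1.02 -0.38]
dp [ 3.2  1.3 38.1] twist -0.001
```

```bash
python3 -m jog '{"hand":[0.31,0.31,0.31,0.31,0.31,0,0,0,0],"dp":[[3,1,10],[3,1,20],[3,1,30],[3,1,38],[3,1,38],[3,1,38],[3,1,38],[3,1,38],[3,1,38]],"twist":[0,0,0,0,0,0,0,0,0]}'
python3 -c "
from h import *
to(.452,.054,.147,np.pi/2)"
```

```text
time: 3.4
tcp_pos: [0.6324, 0.0551, 0.1475]
ee_rot: [-2.221, -2.221, -0.0]
ft_force: [0.0, 0.8, -0.3]
opening: 0.0086
grasp_force: 58.4
t 3.4 tcp [0.6324 0.0551 0.1475] head 1.571 tilt [ 0.  0. -1.] open 0.0086 q [ 0.12  0.71 -0.41  1.56  0.33  0.94 -0.4 ]
dp [  -1.1 -180.4    0.5] twist -0.0
```

Gripped (58 N). Pulling.

```bash
python3 -m jog '{"hand":[0,0,0,0,0,0,0,0,0,0],"dp":[[0,-8,0],[0,-24,0],[0,-40,0],[0,-56,0],[0,-72,0],[0,-88,0],[0,-104,0],[0,-120,0],[0,-135,0],[0,-140,0]],"twist":[0,0,0,0,0,0,0,0,0,0]}'
python3 -m jog '{"hand":[0,0,0,0,0,0,0,0],"dp":[[0,-5,0],[0,-10,0],[0,-15,0],[0,-18,0],[0,-21,0],[0,-24,0],[0,-24,0],[0,-24,0]],"twist":[0,0,0,0,0,0,0,0]}'
```

```text
time: 4.4
tcp_pos: [0.4897, 0.0552, 0.1475]
ee_rot: [-2.219, -2.221, 0.004]
ft_force: [0.8, 0.2, -4.0]
opening: 0.0086
grasp_force: 59.2
time: 5.2
tcp_pos: [0.4678, 0.0551, 0.1474]
ee_rot: [-2.221, -2.221, 0.002]
ft_force: [-0.9, 0.7, -1.3]
opening: 0.0086
grasp_force: 59.5
```

```bash
python3 -m jog '{"hand":[0,0,0,0,0,0,0],"dp":[[0,-3,0],[0,-6,0],[0,-8,0],[0,-10,0],[0,-12,0],[0,-12,0],[0,-12,0]],"twist":[0,0,0,0,0,0,0]}'
```

```text
time: 5.9
tcp_pos: [0.4585, 0.0552, 0.1475]
ee_rot: [2.22, 2.22, 0.006]
ft_force: [5.7, 1.1, -6.9]
opening: 0.0087
grasp_force: 58.9
```

```bash
python3 -m jog '{"hand":[0,0,0,0],"dp":[[0,-3,0],[0,-5,0],[0,-5,0],[0,-5,0]],"twist":[0,0,0,0]}'
```

```text
time: 6.3
tcp_pos: [0.4585, 0.0553, 0.1476]
ee_rot: [2.218, 2.215, 0.02]
ft_force: [13.8, 0.4, -17.9]
opening: 0.0086
grasp_force: 58.5
```

Stop reached: position unchanged, force rising. Bar now at x = 0.4585. Relaxing the pull, releasing and rising.

```bash
python3 -m jog '{"hand":[0,0,0.31,0.31,0.31,0.31,0.31,0.31,0.31,0.31,0.31,0.31],"dp":[[0,6,0],[0,6,0],[0,6,0],[0,6,0],[0,6,0],[0,6,-30],[0,6,-70],[0,6,-110],[0,6,-110],[0,6,-110],[0,6,-110],[0,6,-110]],"twist":[0,0,0,0,0,0,0,0,0,0,0,0]}'
python3 -c "
from h import *
to(.4585+.148+.005,.070,.26,0)"
```

```text
time: 7.5
tcp_pos: [0.4564, 0.0548, 0.2561]
ee_rot: [-2.22, -2.22, 0.004]
ft_force: [0.8, 0.4, -0.4]
opening: 0.0267
grasp_force: 0.0
t 7.5 tcp [0.4564 0.0548 0.2561] head 1.571 tilt [-0.003 -0.    -1.   ] open 0.0267 q [ 0.21  0.33 -0.51  1.9   0.19  0.97 -0.38]
dp [ 15.2 155.1  -4.5] twist 1.571
```

```bash
python3 - <<'E'
from h import *
im=snapshot("top");b=snapshot("scene")
cv2.imwrite("pics/top2.png",im)
cv2.imwrite("pics/c2.png",np.hstack([cv2.resize(im[180:330,230:390],None,fx=2.5,fy=2.5,interpolation=2),cv2.resize(b[130:280,230:390],None,fx=2.5,fy=2.5,interpolation=2)]))
P=[[.6065,.069,.1455],[.5835,.069,.178],[.4585,.054,.162],[.4585,.111,.162]]
print((proj("top",P)-[230,180])*2.5,(proj("scene",P)-[230,130])*2.5)
E
```

```text
[[172.89972582 198.61438308]
 [171.68399077 220.4474305 ]
 [184.94072703 362.58042483]
 [120.76867013 361.19957923]] [[261.5331735  232.06400438]
 [267.2384174  181.07755962]
 [263.70565348  85.03076759]
 [331.81486182  92.55694244]]
```

View pics/c2.png

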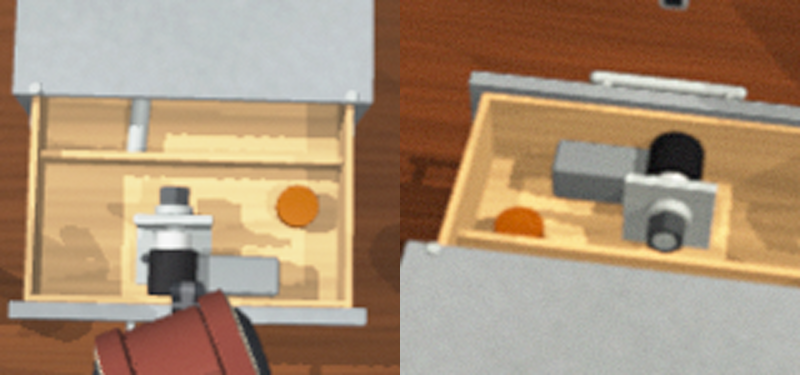

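The top crop shows the drawer out, bracket plate at (174,220) and head at (174,197), the scene crop shows the head at (264,235). Both agree with the predicted points within about 1 px. Going above the head, pads 5 mm behind its centre to clear the collar, with tool y along world y.

```bash
python3 -m jog '{"hand":[0.7,0.7,0.7,0.7,0.7,0.7,0.7,0.7,0.7,0.7,0.7,0.7],"dp":[[14,155,0],[14,155,0],[14,155,0],[14,155,0],[14,155,0],[14,155,0],[14,155,0],[14,155,0],[14,155,0],[14,155,0],[14,155,0],[14,155,0]],"twist":[1.571,1.571,1.571,1.571,1.571,1.571,1.571,1.571,1.571,1.571,1.571,1.571]}'
python3 -m jog '{"hand":[0.7,0.7,0.7,0.7],"dp":[[0,0,0],[0,0,20],[0,0,40],[0,0,40]],"twist":[0,0,0,0]}'
python3 - <<'E'
from h import *
to(.6115,.069,.125,0)
a=snapshot("top")[180:330,230:390];b=snapshot("scene")[130:280,230:390]
cv2.imwrite("pics/c3.png",np.hstack([cv2.resize(x,None,fx=2.5,fy=2.5,interpolation=2) for x in(a,b)]))
E
```

```text
time: 8.8
tcp_pos: [0.6121, 0.0694, 0.2564]
ee_rot: [3.141, 0.001, -0.003]
ft_force: [-0.5, 0.4, 0.4]
opening: 0.0599
grasp_force: 0.0
time: 9.2
tcp_pos: [0.6103, 0.0687, 0.2143]
ee_rot: [3.141, 0.001, -0.011]
ft_force: [-0.5, -0.9, 0.6]
opening: 0.0599
grasp_force: 0.0
t 9.2 tcp [0.6103 0.0687 0.2143] head 0.001 tilt [-0.007 -0.001 -1.   ] open 0.0599 q [-0.11  0.58 -0.06  1.55  0.04  1.02 -1.75]
dp [ 1.8 -0.3 89.3] twist 0.001
```

View pics/c3.png

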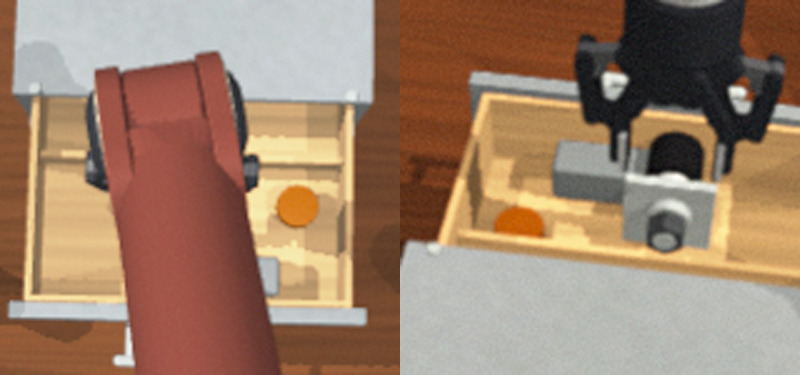

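The scene crop shows the open fingers at (620,150) and (722,155), straddling the head at (664,235); the drawer is still out. Descending.

```bash
python3 -m jog '{"hand":[0.7,0.7,0.7,0.7,0.7],"dp":[[0,0,15],[0,0,30],[0,0,45],[0,0,60],[0,0,60]],"twist":[0,0,0,0,0]}'
python3 -c "
from h import *
to(.6115,.069,.125,0)"
```

```text
time: 9.8
tcp_pos: [0.6119, 0.069, 0.1567]
ee_rot: [3.141, 0.0, -0.003]
ft_force: [-0.4, -0.9, -0.5]
opening: 0.0592
grasp_force: 0.0
t 9.8 tcp [0.6119 0.069  0.1567] head 0.0 tilt [-0.002 -0.    -1.   ] open 0.0592 q [-0.11  0.64 -0.06  1.62  0.05  0.89 -1.76]
dp [-0.3 -0.  31.7] twist 0.0
```

```bash
python3 -m jog '{"hand":[0.7,0.7,0.7,0.7,0.7],"dp":[[0,0,10],[0,0,20],[0,0,31],[0,0,31],[0,0,31]],"twist":[0,0,0,0,0]}'
python3 - <<'E'
from h import *
to(.6115,.069,.125,0)
b=snapshot("scene")[160:260,280:400]
cv2.imwrite("pics/c4.png",cv2.resize(b,None,fx=5,fy=5,interpolation=2))
E
```

```text
time: 10.3
tcp_pos: [0.6124, 0.0691, 0.1261]
ee_rot: [-3.142, 0.0, 0.001]
ft_force: [0.2, 0.1, -0.1]
opening: 0.0599
grasp_force: 0.0
t 10.3 tcp [0.6124 0.0691 0.1261] head -0.0 tilt [-0.001  0.    -1.   ] open 0.0599 q [-0.11  0.67 -0.06  1.64  0.05  0.82 -1.76]
dp [-0.9  0.1  1.1] twist -0.0
```

View pics/c4.png

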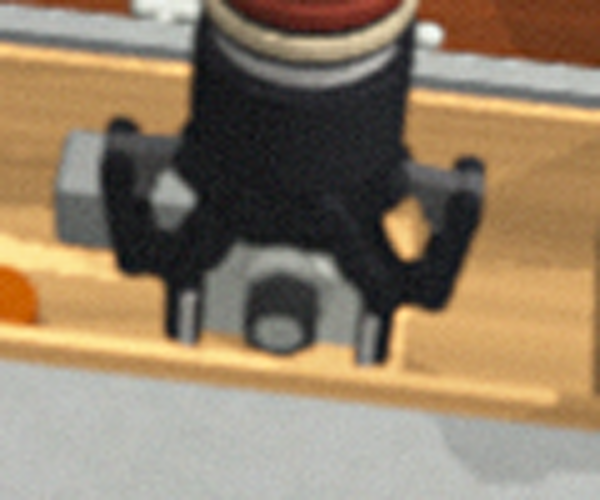

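The fingers stand either side of the head: inner faces at x = 203 and 360, midpoint 281; head at 280. Closing.

```bash
python3 -m jog '{"hand":[0.3,0.3,0.3,0.2,0,0,0,0,0,0,0,0],"dp":[[0,0,0],[0,0,0],[0,0,0],[0,0,0],[0,0,0],[0,0,0],[0,0,0],[0,0,0],[0,0,0],[0,0,0],[0,0,0],[0,0,0]],"twist":[0,0,0,0,0,0,0,0,0,0,0,0]}'
for i in 1 2 3; do python3 -m jog '{"hand":[0,0,0,0,0,0,0,0,0,0,0,0],"dp":[[0,0,0],[0,0,0],[0,0,0],[0,0,0],[0,0,0],[0,0,0],[0,0,0],[0,0,0],[0,0,0],[0,0,0],[0,0,0],[0,0,0]],"twist":[0,0,0,0,0,0,0,0,0,0,0,0]}'; done
```

```text
time: 11.55
tcp_pos: [0.6129, 0.0694, 0.1272]
ee_rot: [-3.141, -0.0, -0.002]
ft_force: [-0.3, 0.7, 5.5]
opening: 0.0266
grasp_force: 58.5
time: 12.75
tcp_pos: [0.6129, 0.0694, 0.1272]
ee_rot: [-3.141, -0.0, -0.002]
ft_force: [-0.4, -0.1, 5.6]
opening: 0.0263
grasp_force: 58.5
time: 13.95
tcp_pos: [0.6129, 0.0693, 0.1272]
ee_rot: [-3.141, -0.0, -0.002]
ft_force: [-1.1, 1.0, 4.6]
opening: 0.0262
grasp_force: 58.5
time: 15.15
tcp_pos: [0.6129, 0.0694, 0.1272]
ee_rot: [-3.141, -0.0, -0.002]
ft_force: [-0.8, 0.1, 6.0]
opening: 0.0264
grasp_force: 58.5
```

```bash
python3 - <<'E'
from h import *
cv2.imwrite("pics/end.png",snapshot("scene"))
s=read_state();print(s["opening"],s["grasp_force"],s["wrist_torque"])
E
```

```text
0.026267813323046476 58.49013492465019 [0.07807873 0.21572137 0.00836686]
```

View pics/end.png

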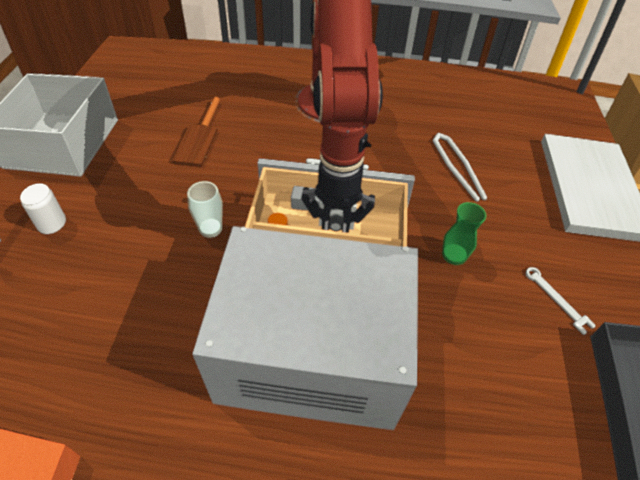

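The drawer is fully out, the fingers hold the head at (336,218), and both vases stand where they were, at (205,210) and (462,235). The opening is steady at 26.3 mm, which matches the flats. Handing in.

```bash
python3 -c "
from workcell import *
print(finish_job())"
```

```text
the job is handed in; nothing more can be done
None
```

The job is handed in at about 15 s of the 51 s: the top drawer is pulled out to its stop, the bolt head is gripped across its flats at 58 N with the opening steady at 26.3 mm (no sign of turning), and both vases are still standing.

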